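# Nest the small bolt dipper in the large one on the tilted rack

## Robot

A 6-joint arm with a two-finger parallel gripper is mounted at the origin on the work surface. World frame = base frame: x ahead of the robot, y to its left, z up, the work surface at z = 0. Lengths are in m, angles in rad, forces in N, time in s.
With the tool pointing down it reaches from about 0.375 to 0.825 m from the base axis. Payload 5.5 kg.
Tool frame: the origin (TCP) lies midway between the tips of the shut fingers; the grasp point (between the pads) lies 19 mm behind it; z points along the fingers, y is the line along which they close (so a half turn about z gives the same grasp; the last joint's range is limited). The gripper opens to 85 mm and grips with 20 to 120 N. Pads are 22 mm wide; open, the fingers measure 114 mm over their backs; the gripper's body (76 mm by 85 mm) begins 54 mm behind the grasp point. The pads swing forward as they close: fully open they stand 13 mm farther back than shut.
Start: joints at [1.13, 0.314, -0.047, 1.21, 0, 1.571], TCP at [0.256, 0.543, 0.231] pointing down, gripper open.
Joint ranges: [-2.67, 2.67], [-0.69, 1.73], [-1.03, 1.25], [-2.08, 2.16], [-1.42, 1.45], [-3.14, 3.14]. Speed limits (rad/s): [2.39, 2.39, 3.01, 3.14, 3.14, 3.14].

## Interface

Orientations are given as a unit quaternion [x, y, z, w].
In Python, from station import * gives the robot as it stands.
- The arm moves only by the shell command python3 -m pendant 'ROWS' [FORCE]. ROWS is JSON, a list of rows, each a list of 7 numbers: the shift along the tool's x, y, z in m, then the turn, a rotation vector about the tool's x, y, z in rad, then the finger opening in m, from 0 to 0.0854. A call has exactly 5 rows; each row is the pose to reach, as a shift and turn from the pose commanded when the call began, along the tool's axes at that moment; what a row does not reach only later rows make up. A row lasts 1/8 s, in which the tool goes at most 62.5 mm and 10.7 degrees, less where a joint would pass 70% of its speed; a pose out of reach is approached as far as the arm can. A call with a gripper value outside its range is refused whole. The fingers move at their own pace and stop on an object; FORCE is the grip in N (left out, the last holds). Time passes only in rows, so rows that repeat a pose let the fingers close, or fill a call up. It gives the time, the measured TCP pose, the force, the opening and the grip force at its end, in the units of the state.
- observe(): the state, without advancing time (a new reading comes with each control period).
- camera(name): name is "scene" or "top"; returns (picture, depth): 420x560x3 uint8, blue, green, red; 420x560 float32, m along the optical axis (not along the pixel's ray), 0 where there is no reading.
- camera_params(name): a dict with "fx", "fy", "cx", "cy" (pixels), "R" (3x3) and "t" (3): a world point X has camera coordinates R X + t. Camera axes: x right, y down, z forward; pixel columns grow to the right and rows downward; lengths in m; the calibration is good to about 2 mm. A picture is of the moment at which its call begins. camera_params takes no time and is no camera call.
- sign_off(): hands the job in; it is judged then, once.
Trained networks look in the newest picture that a camera, given by its name, has taken for a name from the list of things; names that differ only in an ending like _2 or _b are one class to them, and where a whole thing is asked for, a point or a joint stands for the part that bears it (a point fixed in the world has none). Each returns a list of dicts, best first, with "p" (0 to 1); they miss things now and then, are a little off and sometimes report something else, mostly with a low value. They report only what shows in the picture. A call takes as long as a camera call. They do not tell look-alikes from the thing itself.
- recognise(camera, target): "point" ([x, y, z] in m, in world coordinates, good to about 4 mm: the middle of the surface that is visible of it).
- trace(camera, target): "region" (420x560 bool, what is visible of it).
The state is a dict: "clock": time; "joint_pos": joint angles; "joint_vel": joint speeds; "joint_efforts": joint torques, N m; "tcp_pos": TCP position; "orientation": TCP orientation; "ft_force": force on the tool from outside, world axes, zero at the start; "moment": the same for the moment, N m; "gripper_width": finger opening in m; "grip_force": force on a finger pad.
Only numpy, scipy, OpenCV 4.12 (cv2) and the standard library are available. Lean on these libraries where they do the work, as an engineer would, in place of code of your own. Each camera call takes 0.05 s, during which the arm holds its last target. There are 200 camera calls.

## Task

Lift the small blue-handled dipper out of the yellow tote and nest it, fully home, in the large red-handled dipper on the tilted blue rack, its blue handle pointing up the slope between the two yellow posts and beside the red handle, not on top of it. Set it in gently while still holding it, then let go and move clear. Leave the flange, the spray can and the tin alone.

Things in the scene. Friction and masses are not known exactly. Their poses are not given: they have to be found in the camera images.
- dipper: Small aluminium dipper, loose, 0.2 to 0.4 kg: round tapered cup 72 mm tall, outside 84 mm across at the bottom, 116 mm at the rim, wall 4 mm, with a straight blue handle. Origin: centre of its underside; z up out of the mouth; x along the handle. Starts upright in the tote, handle within 75 degrees of straight away from the robot.
- grip (a point): Middle of the dipper's blue handle (x = 100, z = 68 mm in the dipper's frame; axes as the dipper's). The handle is a bar 16 mm wide along y and 12 mm thick along z, from x = 54 to 142 mm.
- tip (a point): Outer end of the blue handle, on its centre line (x = 140, z = 68 mm in the dipper's frame; axes as the dipper's).
- seat (a point): Centre of the inner floor of the large dipper on the fixed tilted rack. z points out of its mouth along its axis, 25 degrees from vertical, leaning to the robot's side; x up the slope, away from the robot; y across. The axes do not turn with the large dipper. A fully nested small dipper has its origin here and its z along this z, with 4 mm sideways play.
- rim (a point): Centre of the large steel dipper's mouth, 55 mm above the seat along its z; axes as the seat's. Inside it is 124 mm across here and 92 mm at the floor; outside 132 mm at the rim. The large dipper cannot be taken out; it turns about the seat's z on a stiff swivel, within 35 degrees either way.
- red_zone (a point): A point 100 mm up the slope from the seat's axis, 91 mm above the seat: level with the top of the large dipper's red handle, a plate 46 mm wide and 10 mm thick that runs outwards from a riser at the rim, 65 to 140 mm off the axis. Its direction is NOT reported: anywhere within 34 degrees either side of the seat's x. Look, or feel for it.
- rack: The fixed blue rack; origin on the bench under the seat. If the blue handle lands on the red one, the small dipper stops about 29 mm short of home; the handles clear each other when 28 degrees or more apart. Where one side of the red handle leaves too little room, the other side has enough.
- post_a (a point): Top of the yellow post on the seat's -y side, 14 mm thick, standing square to the slope: at x = 162, y = -105, z = 69 mm in the seat's frame.
- post_b (a point): Top of the other yellow post, at x = 162, y = +105, z = 69 mm in the seat's frame. Between the posts means: the end of the blue handle is no more than 100 mm off the rack's middle line (45 degrees either way).
- tote: Fixed yellow open tote holding the small dipper and the flange, 160 x 250 x 35 mm, walls and floor 5 mm. Origin: centre of its underside; long side along its y.
- flange: Bystander: loose dark steel pipe flange in the tote, 56 mm across, 32 mm tall; origin at the centre of its underside. Do not disturb.
- spray: Bystander: loose spray can with a blue label, 64 mm across, 170 mm tall, standing on the bench; origin at the centre of its underside.
- tin: Bystander: loose short tin with a red label, 66 mm across, 90 mm tall, standing beside the spray can; origin at the centre of its underside.
Things that resemble listed ones, but are neither listed nor needed, are in the scene too. What is shaped like the dipper but purple is not meant.

How it is judged:
By the outcome, as a careful person would: the job done as asked, in the order asked, and still so for the second after the job is handed in, with the robot touching nothing.
It also fails if it takes over 51 s, if anything falls off the work surface, if the arm or the gripper's body presses on something with over 40 N, if the wrist force passes 120 N, or if a joint passes its speed limit or range.

## Working session

There is one attempt and no reset: what is moved stays moved. The work goes in short steps, Python scripts to look and compute and a shell command to move; the robot and the scene stay as the last step left them, time stands still between calls to the robot, and variables do not carry over. Pictures are saved under pics/ and viewed, at most 10 in all, crops included, and the job is handed in when it is done.

```bash
mkdir -p pics
python3 - <<'E'
from station import *
import cv2,numpy as np
for n in("scene","top"):
    p,d=camera(n);cv2.imwrite(f"pics/{n}0.png",p);np.savez(f"{n}0.npz",p=p,d=d)
    for t in("dipper","grip","tip","seat","rim","red_zone","post_a","tote","flange","rack","spray","tin"):
        try: print(n,t,[(np.round(r["point"],3).tolist(),round(r["p"],2)) for r in recognise(n,t)][:3])
        except Exception as e: print(n,t,e)
s=observe();print(s["clock"],s["tcp_pos"],s["orientation"])
E
```

```text
scene dipper [([0.358, 0.486, 0.044], 0.95), ([0.528, 0.278, 0.049], 0.89)]
scene grip [([0.526, 0.273, 0.042], 0.88), ([0.356, 0.49, 0.043], 0.58)]
scene tip [([0.523, 0.276, 0.051], 0.79), ([0.36, 0.49, 0.045], 0.76), ([0.776, 0.055, 0.152], 0.25)]
scene seat [([0.59, -0.207, 0.111], 0.68), ([0.779, -0.037, 0.092], 0.17)]
scene rim [([0.588, -0.21, 0.108], 0.85)]
scene red_zone [([0.59, -0.204, 0.109], 0.86)]
scene post_a [([0.588, -0.21, 0.105], 0.83)]
scene tote [([0.54, 0.201, 0.007], 0.64)]
scene flange [([0.571, 0.148, 0.023], 0.85), ([0.54, 0.202, 0.005], 0.37)]
scene rack [([0.604, -0.2, 0.099], 0.71)]
scene spray [([0.78, 0.054, 0.153], 0.62)]
scene tin [([0.776, -0.037, 0.093], 0.72)]
top dipper [([0.55, 0.278, 0.035], 0.83), ([0.375, 0.492, 0.03], 0.8)]
top grip [([0.378, 0.495, 0.033], 0.78), ([0.554, 0.278, 0.034], 0.7)]
top tip [([0.38, 0.494, 0.036], 0.89), ([0.552, 0.278, 0.036], 0.6), ([0.579, -0.207, 0.096], 0.25)]
top seat [([0.582, -0.206, 0.1], 0.75)]
top rim [([0.578, -0.207, 0.1], 0.89)]
top red_zone [([0.582, -0.21, 0.102], 0.67), ([0.744, 0.05, 0.161], 0.61), ([0.557, 0.28, 0.031], 0.21)]
top post_a [([0.587, -0.208, 0.101], 0.89)]
top tote [([0.516, 0.21, 0.006], 0.92), ([0.564, 0.149, 0.022], 0.34)]
top flange [([0.564, 0.148, 0.022], 0.71)]
top rack [([0.582, -0.209, 0.1], 0.81), ([0.515, 0.208, 0.006], 0.65), ([0.553, 0.277, 0.033], 0.48)]
top spray [([0.743, 0.052, 0.164], 0.79)]
top tin [([0.583, -0.207, 0.096], 0.6), ([0.75, -0.045, 0.094], 0.58)]
1.3 [0.25600375 0.54266951 0.23132563] [2.18601609e-01 9.75814190e-01 4.97385627e-05 9.94463005e-06]
```

View pics/scene0.png

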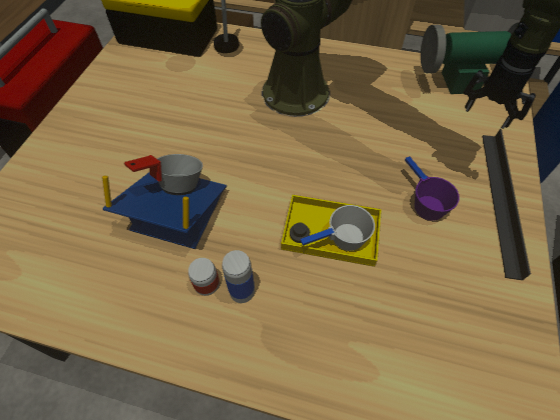

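View pics/top0.png

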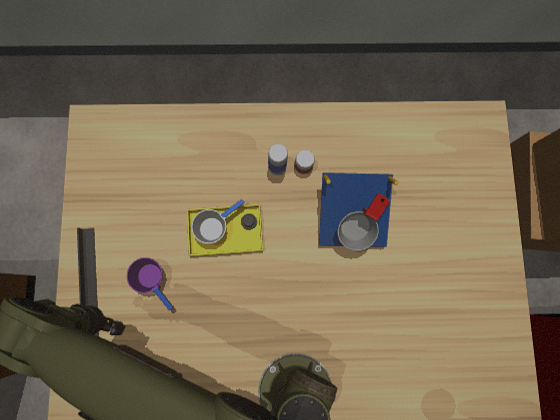

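The scene view shows the dipper in the tote at about (352,228), with its handle running to (305,240) over by the flange at (300,232). In the top view the dipper is at (210,226) and its handle tip at (241,203). The large dipper is at (358,232) and its red handle at (376,207), on the -y side. The posts are at (327,180) and (393,182). Next I measure these from depth.

```bash
cat > h.py <<'E'
from station import *
import cv2,numpy as np
def cloud(n,d):
    c=camera_params(n);v,u=np.mgrid[:420,:560]
    P=np.stack([(u-c["cx"])/c["fx"]*d,(v-c["cy"])/c["fy"]*d,d],-1)
    return (P-np.array(c["t"]))@np.array(c["R"])
def circ(P):
    A=np.c_[2*P[:,:2],np.ones(len(P))];s=np.linalg.lstsq(A,(P[:,:2]**2).sum(1),rcond=None)[0]
    return s[:2],np.sqrt(s[2]+s[:2]@s[:2])
def masks(p):
    h=cv2.cvtColor(p,cv2.COLOR_BGR2HSV).astype(int);H,S,V=h[...,0],h[...,1],h[...,2]
    return dict(blue=(H>100)&(H<125)&(S>120)&(V>50),red=((H<6)|(H>174))&(S>150)&(V>60),yel=(H>18)&(H<35)&(S>170)&(V>60),grey=(S<60)&(V>40))
def box(P,x,y,z): return (P[...,0]>x[0])&(P[...,0]<x[1])&(P[...,1]>y[0])&(P[...,1]<y[1])&(P[...,2]>z[0])&(P[...,2]<z[1])
E
python3 - <<'E'
from h import *
for n in("scene","top"):
    f=np.load(n+"0.npz");p,d=f["p"],f["d"];P=cloud(n,d);M=masks(p);ok=d>0
    def rep(t,Q):
        if len(Q)<4: print(n,t,len(Q));return
        m=Q.mean(0);w=np.linalg.svd(Q-m)[2][0];q=(Q-m)@w
        print(n,t,len(Q),"mean",m.round(4),"dir",w.round(3),"range",q.min().round(3),q.max().round(3),"zr",np.percentile(Q[:,2],[2,50,98]).round(4))
    B=ok&M["blue"]&box(P,(.45,.72),(.1,.33),(.055,.1));rep("handle",P[B])
    rep("red",P[ok&M["red"]&box(P,(.5,.8),(-.35,-.1),(.05,.3))])
    for t,y in(("post_b",(-.2,0)),("post_a",(-.4,-.2))): rep(t,P[ok&M["yel"]&box(P,(.55,.85),y,(.1,.35))])
    R=P[ok&~M["blue"]&box(P,(.42,.65),(.2,.35),(.068,.1))];rep("rim",R)
    if len(R)>8: print(circ(R))
    G=P[ok&M["grey"]&box(P,(.45,.72),(-.32,-.1),(.05,.25))];rep("big",G)
    T=P[ok&M["yel"]&box(P,(.4,.7),(.05,.36),(.025,.045))];rep("tote",T);print(T.min(0) if len(T) else '',T.max(0) if len(T) else '')
    F=P[ok&box(P,(.52,.62),(.12,.18),(.03,.05))&~M["yel"]];rep("flange",F)
    K=P[ok&M["blue"]&box(P,(.45,.85),(-.4,-.05),(.03,.3))]
    A=np.c_[K[:,:2],np.ones(len(K))];print("plane",np.linalg.lstsq(A,K[:,2],rcond=None)[0])
E
python3 -c "
import cv2
a=cv2.imread('pics/top0.png');b=cv2.imread('pics/scene0.png')
cv2.imwrite('pics/c1.png',cv2.hconcat([cv2.resize(a[160:260,180:280],(400,400),interpolation=2),cv2.resize(a[160:260,310:410],(400,400),interpolation=2)]))"
```

```text
scene handle 210 mean [0.6008 0.2022 0.0786] dir [ 0.602 -0.798 -0.01 ] range -0.044 0.042 zr [0.0734 0.0789 0.0826]
scene red 393 mean [ 0.5769 -0.244   0.1923] dir [ 0.473 -0.583  0.66 ] range -0.091 0.043 zr [0.1438 0.1975 0.2134]
scene post_b 159 mean [ 0.6736 -0.1021  0.1763] dir [ 0.425 -0.013 -0.905] range -0.04 0.045 zr [0.1397 0.1758 0.2118]
scene post_a 163 mean [ 0.6648 -0.3104  0.1766] dir [ 0.43  -0.013 -0.903] range -0.039 0.044 zr [0.139  0.177  0.2109]
scene rim 358 mean [0.5357 0.2788 0.075 ] dir [ 0.875 -0.483  0.013] range -0.056 0.1 zr [0.0685 0.0757 0.08  ]
(array([0.54244934, 0.27928189]), np.float64(0.056198816908967726))
scene big 1414 mean [ 0.5196 -0.2     0.1032] dir [0.856 0.413 0.31 ] range -0.078 0.185 zr [0.0626 0.1008 0.151 ]
scene tote 768 mean [0.5431 0.2317 0.033 ] dir [-0.015 -1.     0.   ] range -0.129 0.127 zr [0.0256 0.0338 0.0381]
[0.44618162 0.1055316  0.02501216] [0.62194797 0.35996503 0.04085301]
scene flange 131 mean [0.5658 0.1522 0.037 ] dir [ 0.974  0.227 -0.007] range -0.018 0.017 zr [0.0323 0.0372 0.041 ]
plane [ 0.46066094 -0.01809975
[... 411 characters left out ...]
.447 -0.036  0.894] range -0.049 0.029 zr [0.1456 0.1871 0.21  ]
top rim 191 mean [0.5502 0.2752 0.0752] dir [-0.528  0.849 -0.002] range -0.094 0.064 zr [0.0683 0.0754 0.0826]
(array([0.54368189, 0.27220742]), np.float64(0.05673633136770016))
top big 1286 mean [ 0.5225 -0.2114  0.0906] dir [-0.965 -0.123 -0.232] range -0.198 0.065 zr [0.0588 0.0862 0.1458]
top tote 56 mean [0.5466 0.2377 0.0323] dir [-0.09  -0.996 -0.002] range -0.121 0.139 zr [0.0252 0.0326 0.04  ]
[0.44753242 0.10543637 0.02508065] [0.61704884 0.35447838 0.04066693]
top flange 104 mean [0.5754 0.1476 0.0362] dir [-0.998  0.011  0.068] range -0.045 0.027 zr [0.0304 0.0364 0.0431]
plane [ 0.46502994 -0.01592891 -0.18984726]
```

View pics/c1.png

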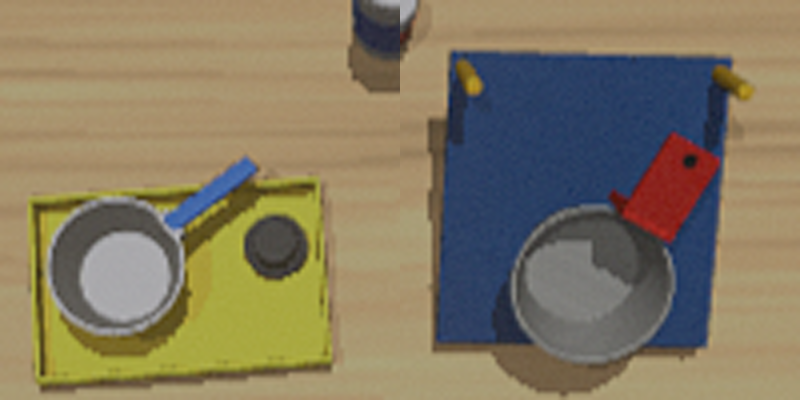

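The crop shows the small dipper's handle passing clear above the flange. On the rack, the red plate points to the -y side, with its outer end at (695,155) in the crop, so the +y side is the roomy one. Next I fit the seat and the red angle, then work out the approach.

```bash
cat >> h.py <<'E'
from scipy.spatial.transform import Rotation as Ro
def seatR(psi=-2.0):
    return Ro.from_euler('ZY',[psi,-25],degrees=True)  # z leans to -x, x up slope
def go(tcp,R,s=None):
    s=s or observe();R0=Ro.from_quat(s["orientation"]);return np.r_[R0.inv().apply(np.array(tcp)-s["tcp_pos"]),(R0.inv()*R).as_rotvec()].round(4)
def tool(Rd): # tool pose for dipper rotation: tool z=-z, tool y=+y, tool x=-x
    return Rd*Ro.from_matrix(np.diag([-1.,1,-1]))
E
python3 - <<'E'
from h import *
R=seatR();print(R.as_matrix().round(3))
for n in("scene","top"):
    f=np.load(n+"0.npz");p,d=f["p"],f["d"];P=cloud(n,d);M=masks(p);ok=d>0
    seat=np.array([.58,-.207,.085])
    K=P[ok&M["blue"]&box(P,(.45,.85),(-.4,-.05),(.03,.3))];zp=np.median(R.inv().apply(K-seat)[:,2])
    Q=R.inv().apply(P.reshape(-1,3)-seat).reshape(P.shape)
    for c in("yel",):
        for y in((60,150),(-150,-60)):
            m=ok&M[c]&box(Q*1000,(60,250),y,(zp*1000+15,250));print(n,"post top",np.percentile(Q[m],97,axis=0).round(4),np.median(Q[m],axis=0).round(4))
    m=ok&box(Q,(-.12,.12),(-.12,.12),(.0,.09))&~M["blue"]&~M["red"]&~M["yel"]
    r=np.hypot(Q[...,0],Q[...,1]);h=np.histogram(Q[m][:,2],bins=np.arange(0,.09,.005));print(h[0])
    zt=np.percentile(Q[m&(r>.05)][:,2],97);m2=m&(Q[...,2]>zt-.006)
    c,rad=circ(Q[m2]);print("rim z",zt,c,rad,m2.sum())
    m3=ok&M["red"]&box(Q,(.0,.25),(-.2,.2),(.07,.13));q=Q[m3];zz=np.median(q[:,2]);q=q[abs(q[:,2]-zz)<.006]
    mm=q.mean(0)[:2];print("red ztop",zz,"mean",mm,"ang about c",np.degrees(np.arctan2(*(mm-c)[::-1])), "rack z",zp)
    w=cv2.minAreaRect((q[:,:2]*1000).astype(np.float32));print(w)
s=observe()
# pre-grasp: grip x=.092
o=np.array([.543,.276,.005]);Rd=Ro.from_euler('z',-53,degrees=True);g=o+Rd.apply([.093,0,.068]);T=tool(Rd)
for h in(.10,): tcp=g+np.array([0,0,h-.019]);print(tcp,go(tcp,T))
E
```

```text
[[ 0.906  0.035 -0.422]
 [-0.032  0.999  0.015]
 [ 0.423  0.     0.906]]
scene post top [0.1228 0.1132 0.0838] [0.1203 0.1085 0.0518]
scene post top [ 0.1225 -0.0955  0.084 ] [ 0.1192 -0.0995  0.052 ]
[179  19  54  94  99 106 119 116 123 124 141 143 141 193  29  15  11]
rim z 0.06955522570767586 [-0.0111948   0.00670203] 0.07921761863107808 292
red ztop 0.10495990136439143 mean [ 0.04859234 -0.04261215] ang about c -39.516807058217566 rack z -0.0005209564810604113
((45.525352478027344, -44.26130676269531), (46.5771598815918, 73.816650390625), 61.24216079711914)
top post top [0.1241 0.1108 0.0849] [0.1196 0.1071 0.0763]
top post top [ 0.1232 -0.0996  0.0826] [ 0.1182 -0.102   0.0583]
[ 83  94 328 214  51  54  41  46  53  52  62  52  82  93  30   1   3]
rim z 0.06966478536628534 [-0.01668823 -0.00265226] 0.07636202421804532 164
red ztop 0.10448888957083846 mean [ 0.04457927 -0.04827697] ang about c -36.67433524948007 rack z -0.0017281212986252348
((44.440452575683594, -49.170169830322266), (46.33737564086914, 73.45844268798828), 61.96917724609375)
[0.5989688 0.2017269 0.154    ] [-4.556e-01 -1.620e-01  7.730e-02  1.000e-04 -0.000e+00  4.843e-01]
```

```bash
python3 -m pendant '[[-0.057,-0.020,0.007,0,0,0.12,0.08],[-0.114,-0.040,0.014,0,0,0.24,0.08],[-0.171,-0.061,0.021,0,0,0.36,0.08],[-0.228,-0.081,0.030,0,0,0.484,0.06],[-0.285,-0.101,0.042,0,0,0.484,0.05]]' 40
python3 - <<'E'
from h import *
o=np.array([.543,.276,.005]);Rd=Ro.from_euler('z',-53,degrees=True);g=o+Rd.apply([.093,0,.068])
tcp=g+np.array([0,0,.10-.019]);print(go(tcp,tool(Rd)),observe()["joint_pos"])
R=seatR();seat=np.array([.535,-.2014,.0798])
for n in("scene","top"):
    f=np.load(n+"0.npz");p,d=f["p"],f["d"];P=cloud(n,d);M=masks(p);ok=d>0
    Q=R.inv().apply(P.reshape(-1,3)-seat).reshape(P.shape);r=np.hypot(Q[...,0],Q[...,1])
    m=ok&~M["red"]&~M["blue"]&(abs(Q[...,2]-.053)<.005)&(r<.078)&(r>.05);print(n,circ(Q[m]),m.sum())
    m=ok&M["grey"]&(abs(Q[...,2])<.006)&(r<.06);print("floor",m.sum(),np.median(Q[m],axis=0) if m.any() else '')
E
```

```text
clock: 1.92
tcp_pos: [0.4722, 0.3284, 0.1895]
orientation: [0.446, 0.895, 0.001, 0.0]
ft_force: [0.8, 1.3, -0.8]
gripper_width: 0.0502
grip_force: 0.0
[-0.1775  0.0251  0.0355  0.0013  0.     -0.0006] [ 6.07743267e-01  2.85332248e-01 -1.81598566e-01  1.10252876e+00
  3.50336744e-05  1.53338686e+00]
scene (array([-0.00134563, -0.00227933]), np.float64(0.0638194460250628)) 280
floor 147 [ 0.02395121 -0.00172334  0.0016053 ]
top (array([-0.00112003, -0.00504248]), np.float64(0.0629489423747776)) 171
floor 598 [-0.00450438 -0.00773765 -0.00040056]
```

```bash
python3 -m pendant '[[-0.06,0.008,0.012,0,0,0,0.05],[-0.12,0.017,0.024,0,0,0,0.05],[-0.1775,0.025,0.0355,0,0,0,0.05],[-0.1775,0.025,0.0355,0,0,0,0.05],[-0.1775,0.025,0.0355,0,0,0,0.05]]'
python3 - <<'E'
from h import *
o=np.array([.543,.276,.005]);Rd=Ro.from_euler('z',-53,degrees=True);g=o+Rd.apply([.093,0,.068])
for n in("scene","top"):
    p,d=camera(n);cv2.imwrite(f"pics/{n}1.png",p);P=cloud(n,d);M=masks(p)
    B=(d>0)&M["blue"]&box(P,(.45,.72),(.1,.33),(.06,.1));Q=P[B]
    if len(Q)>5:
        m=Q.mean(0);w=np.linalg.svd(Q-m)[2][0];print(n,len(Q),m,w)
        print("in dipper frame",Rd.inv().apply(m-o))
tcp=g+np.array([0,0,-.022]);print(go(tcp,tool(Rd)),observe()["joint_pos"])
a=cv2.imread('pics/scene1.png');cv2.imwrite('pics/c2.png',cv2.resize(a[150:280,250:410],(640,520),interpolation=2))
E
```

```text
clock: 2.55
tcp_pos: [0.5972, 0.2029, 0.1536]
orientation: [0.446, 0.895, -0.0, -0.0]
ft_force: [-0.4, 0.5, 0.8]
gripper_width: 0.0497
grip_force: 0.0
scene 200 [0.60187312 0.20117722 0.07860446] [ 0.58489787 -0.81108615 -0.00580823]
in dipper frame [0.09518686 0.00198869 0.07360446]
[-0.0031  0.0003  0.1031  0.0003 -0.0002  0.0016] [ 3.29191895e-01  4.08791286e-01 -8.97867696e-02  1.07205380e+00
  3.03220059e-04  1.25265130e+00]
```

View pics/c2.png

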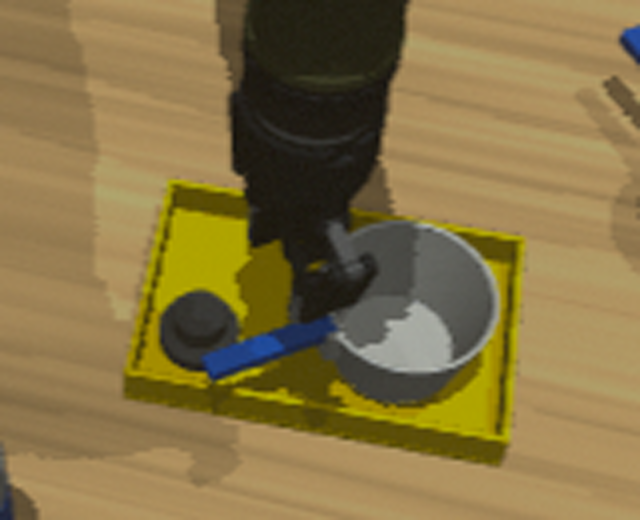

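The gripper sits over the handle and the flange is clear of it. I descend, then close.

```bash
python3 -m pendant '[[-0.003,0.001,0.03,0,0,0,0.05],[-0.003,0.001,0.06,0,0,0,0.05],[-0.003,0.001,0.085,0,0,0,0.05],[-0.003,0.001,0.10,0,0,0,0.05],[-0.003,0.001,0.103,0,0,0,0.05]]' && python3 -m pendant '[[0,0,0,0,0,0,0.03],[0,0,0,0,0,0,0.018],[0,0,0,0,0,0,0.005],[0,0,0,0,0,0,0.005],[0,0,0,0,0,0,0.005]]' 100
```

```text
clock: 3.28
tcp_pos: [0.5991, 0.2019, 0.0503]
orientation: [0.446, 0.895, -0.0, -0.0]
ft_force: [0.3, 0.4, 0.0]
gripper_width: 0.05
grip_force: 0.0
clock: 3.9
tcp_pos: [0.6009, 0.2012, 0.0517]
orientation: [0.446, 0.895, 0.0, 0.001]
ft_force: [0.2, -1.0, 5.9]
gripper_width: 0.014
grip_force: 97.5
```

```bash
python3 -m pendant '[[0,0,-0.01,0,0,0,0.005],[0,0,-0.03,0,0,0,0.005],[0,0,-0.06,0,0,0,0.005],[0,0,-0.10,0,0,0,0.005],[0,0,-0.14,0,0,0,0.005]]' 110; python3 -m pendant '[[0,0,-0.04,0,0,0,0.005],[0,0,-0.08,0,0,0,0.005],[0,0,-0.10,0,0,0,0.005],[0,0,-0.10,0,0,0,0.005],[0,0,-0.10,0,0,0,0.005]]'
python3 - <<'E'
from h import *
s=observe();T=Ro.from_quat(s["orientation"]);gp=s["tcp_pos"]-T.apply([0,0,.019]);print(s["tcp_pos"])
Rd=T*Ro.from_matrix(np.diag([-1.,1,-1]));o=gp-Rd.apply([.093,0,.068])
for n in("scene","top"):
    p,d=camera(n);cv2.imwrite(f"pics/{n}2.png",p);P=cloud(n,d);M=masks(p);Q=Rd.inv().apply(P.reshape(-1,3)-o).reshape(P.shape);r=np.hypot(Q[...,0],Q[...,1])
    m=(d>0)&M["blue"]&(Q[...,0]>.055)&(Q[...,0]<.17)&(abs(Q[...,1])<.05)&(abs(Q[...,2]-.07)<.04);q=Q[m]
    if len(q)>8: a=q.mean(0);print(n,"handle",len(q),a,np.linalg.svd(q-a)[2][0],"xmax",np.percentile(q[:,0],98))
    m=(d>0)&~M["blue"]&(r<.066)&(r>.05)&(abs(Q[...,2]-.072)<.014);q=Q[m]
    if len(q)<15: print(len(q));continue
    # upper rim: keep near-top per azimuth
    az=np.degrees(np.arctan2(q[:,1],q[:,0]))//15;e=np.array([q[az==k][np.argmax(q[az==k][:,2])] for k in set(az)])
    A=np.c_[e[:,:2],np.ones(len(e))];print(n,"rimplane",np.linalg.lstsq(A,e[:,2],rcond=None)[0],"circ",circ(e),len(e))
# floor/outside bottom height check via tote gone: 
print(s["ft_force"],s["moment"])
a=cv2.imread('pics/scene2.png');b=cv2.imread('pics/top2.png')
cv2.imwrite('pics/c3.png',cv2.hconcat([cv2.resize(a[110:270,240:400],(400,400),interpolation=2),cv2.resize(b[140:300,160:320],(400,400),interpolation=2)]))
E
```

```text
clock: 4.53
tcp_pos: [0.5994, 0.201, 0.1915]
orientation: [0.446, 0.895, -0.001, -0.0]
ft_force: [0.4, 0.2, -3.2]
gripper_width: 0.0138
grip_force: 107.2
clock: 5.15
tcp_pos: [0.5994, 0.201, 0.2893]
orientation: [0.446, 0.895, -0.001, -0.001]
ft_force: [-0.2, 0.5, -3.1]
gripper_width: 0.0143
grip_force: 107.2
[0.59941718 0.20098257 0.28930591]
scene handle 141 [0.11857329 0.00421138 0.07496808] [ 0.99671052  0.07648176 -0.0268083 ] xmax 0.13450133844688883
scene rimplane [ 0.00412119 -0.00103698  0.07449889] circ (array([-0.00664811,  0.00275118]), np.float64(0.05536886418887826)) 18
top rimplane [-0.02170193  0.01173279  0.07423089] circ (array([-0.00316456, -0.00315152]), np.float64(0.05602035558458917)) 12
[-0.21179191  0.54397168 -3.14550958] [-0.21386044 -0.1034438  -0.02076644]
```

View pics/c3.png

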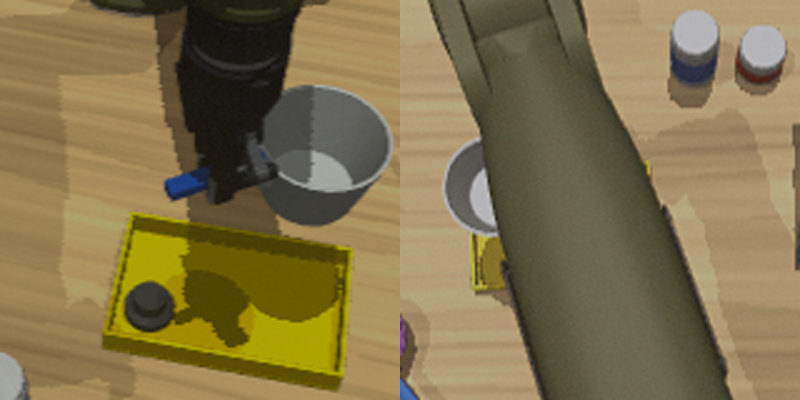

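The dipper is held level and the tote holds only the flange. From the handle end, the grip is at about x=98, z=66 mm. Next I compute the carry.

```bash
cat >> h.py <<'E'
SEAT=np.array([.534,-.2045,.0798]);OFF=np.array([.098,0,.0657])
def target(h,ang=18,dx=0,dy=0):
    S=seatR();Rd=S*Ro.from_euler('z',ang,degrees=True)
    o=SEAT+S.apply([dx,dy,h]);T=tool(Rd);return o+Rd.apply(OFF)+T.apply([0,0,.019]),T
E
python3 - <<'E'
from h import *
t=target(.20);g=go(*t);print(t[0],g,np.linalg.norm(g[:3]),np.degrees(np.linalg.norm(g[3:])));print((g/10).round(4))
E
```

```text
[ 0.51528011 -0.17354416  0.34277565] [-0.2484 -0.2926 -0.0532 -0.1336 -0.4469 -1.1834] 0.3874887869345383 72.88068490559915
[-0.0248 -0.0293 -0.0053 -0.0134 -0.0447 -0.1183]
```

```bash
python3 -m pendant '[[-0.025,-0.029,-0.005,-0.013,-0.045,-0.118,0.005],[-0.050,-0.059,-0.011,-0.027,-0.089,-0.237,0.005],[-0.075,-0.088,-0.016,-0.040,-0.134,-0.355,0.005],[-0.099,-0.117,-0.021,-0.053,-0.179,-0.473,0.005],[-0.124,-0.146,-0.027,-0.067,-0.223,-0.592,0.005]]'
python3 - <<'E'
from h import *
t=target(.20);g=go(*t);print(g,observe()["joint_pos"].round(2) if hasattr(observe()["joint_pos"],'round') else observe()["joint_pos"]);
for k in range(1,6):print((g*k/5).round(3).tolist())
E
```

```text
clock: 5.88
tcp_pos: [0.557, 0.0135, 0.3166]
orientation: [0.161, 0.98, -0.02, 0.112]
ft_force: [-0.2, -0.3, -3.3]
gripper_width: 0.0143
grip_force: 107.5
[-0.0257 -0.1906 -0.0204 -0.0648 -0.2217 -0.5874] [ 0.08  0.03 -0.22  1.11 -0.09  0.39]
[-0.005, -0.038, -0.004, -0.013, -0.044, -0.117]
[-0.01, -0.076, -0.008, -0.026, -0.089, -0.235]
[-0.015, -0.114, -0.012, -0.039, -0.133, -0.352]
[-0.021, -0.152, -0.016, -0.052, -0.177, -0.47]
[-0.026, -0.191, -0.02, -0.065, -0.222, -0.587]
```

```bash
python3 -m pendant '[[-0.005,-0.038,-0.004,-0.013,-0.044,-0.117,0.005],[-0.010,-0.076,-0.008,-0.026,-0.089,-0.235,0.005],[-0.015,-0.114,-0.012,-0.039,-0.133,-0.352,0.005],[-0.021,-0.152,-0.016,-0.052,-0.177,-0.470,0.005],[-0.026,-0.191,-0.020,-0.065,-0.222,-0.587,0.005]]'; python3 -m pendant '[[0,0,0,0,0,0,0.005],[0,0,0,0,0,0,0.005],[0,0,0,0,0,0,0.005],[0,0,0,0,0,0,0.005],[0,0,0,0,0,0,0.005]]'
cat > look.py <<'E'
from h import *
import sys
k=sys.argv[1];s=observe();T=Ro.from_quat(s["orientation"]);gp=s["tcp_pos"]-T.apply([0,0,.019]);Rd=T*Ro.from_matrix(np.diag([-1.,1,-1]));o=gp-Rd.apply(OFF)
S=seatR();print("dipper in seat (cmd est)",S.inv().apply(o-SEAT).round(4),"ft",np.round(s["ft_force"],1),"q",np.round(s["joint_pos"],2))
C=[]
for n in("scene","top"):
    p,d=camera(n);cv2.imwrite(f"pics/{n}{k}.png",p);C.append(p);P=cloud(n,d);M=masks(p);Q=Rd.inv().apply(P.reshape(-1,3)-o).reshape(P.shape);r=np.hypot(Q[...,0],Q[...,1])
    m=(d>0)&M["blue"]&(Q[...,0]>.056)&(Q[...,0]<.17)&(abs(Q[...,1])<.03)&(abs(Q[...,2]-.07)<.02);q=Q[m]
    if len(q)>8: a=q.mean(0);print(n,"handle",len(q),a.round(4),np.linalg.svd(q-a)[2][0].round(3),"xmax",np.percentile(q[:,0],98).round(4))
    m=(d>0)&~M["blue"]&(r<.066)&(r>.046)&(abs(Q[...,2]-.072)<.014);q=Q[m]
    if len(q)<15: print(len(q));continue
    az=np.degrees(np.arctan2(q[:,1],q[:,0]))//15;e=np.array([q[az==k][np.argmax(q[az==k][:,2])] for k in set(az)])
    A=np.c_[e[:,:2],np.ones(len(e))];print(n,"rimplane",np.linalg.lstsq(A,e[:,2],rcond=None)[0].round(4),"circ",circ(e),len(e))
    Q=S.inv().apply(P.reshape(-1,3)-SEAT).reshape(P.shape)
    q=Q[(d>0)&M["red"]&box(Q,(0,.2),(-.2,.2),(.084,.098))]
    if len(q)>20: a=q.mean(0);print(n,"red at",np.degrees(np.arctan2(a[1],a[0])).round(1),a.round(3))
a,b=C;cv2.imwrite(f'pics/v{k}.png',cv2.hconcat([cv2.resize(a[100:260,80:240],(400,400),interpolation=2),cv2.resize(b[140:300,280:440],(400,400),interpolation=2)]))
E
python3 look.py 3
```

```text
clock: 6.5
tcp_pos: [0.5147, -0.1735, 0.3424]
orientation: [-0.136, 0.967, -0.037, 0.214]
ft_force: [1.2, -0.3, -3.1]
gripper_width: 0.0137
grip_force: 107.5
clock: 7.12
tcp_pos: [0.5161, -0.1723, 0.3433]
orientation: [-0.134, 0.967, -0.037, 0.214]
ft_force: [-0.4, 0.5, -2.2]
gripper_width: 0.0141
grip_force: 107.9
dipper in seat (cmd est) [0.0009 0.0017 0.2001] ft [-0.4  0.5 -2.2] q [-0.42 -0.17 -0.41  0.92  0.16 -0.66]
scene handle 104 [0.1227 0.0022 0.0714] [ 0.995  0.089 -0.048] xmax 0.1438
scene rimplane [0.0035 0.0279 0.0703] circ (array([0.0035191 , 0.00254218]), np.float64(0.05593315855501633)) 19
scene red at -25.1 [ 0.092 -0.043  0.09 ]
top handle 94 [ 1.237e-01 -1.000e-04  7.230e-02] [-0.999 -0.014  0.041] xmax 0.1422
top rimplane [-0.0049  0.0161  0.0714] circ (array([ 0.00180598, -0.00011271]), np.float64(0.054286758084688025)) 9
top red at -28.4 [ 0.092 -0.05   0.09 ]
```

View pics/v3.png

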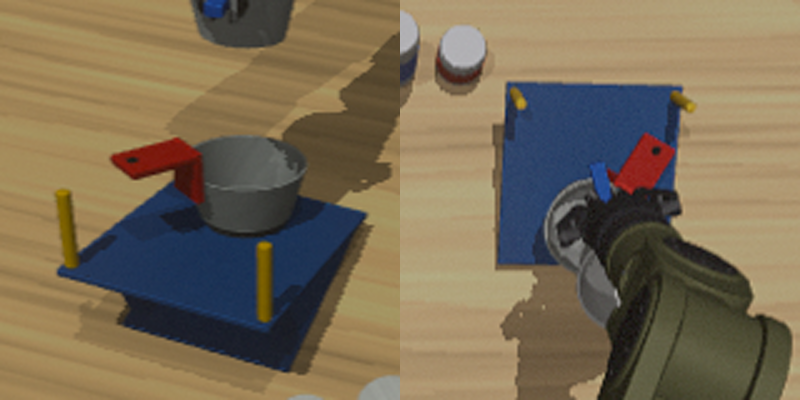

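The left crop shows the empty large dipper with its red handle pointing to -y. In the right crop the small dipper is held above it, with the blue handle at (598,180) to the left (+y) of the red one. I start down.

```bash
sed -i 's/OFF=np.array(\[.098/OFF=np.array([.096/' h.py
python3 - <<'E'
from h import *
print(go(*target(.06)))
E
```

```text
[ 0.0034 -0.0006  0.1402 -0.0007  0.0011 -0.0042]
```

```bash
python3 -m pendant '[[0.001,0,0.03,0,0,0,0.005],[0.002,0,0.06,0,0,0,0.005],[0.003,0,0.09,0,0,0,0.005],[0.003,0,0.12,0,0,0,0.005],[0.003,0,0.14,0,0,0,0.005]]'; python3 -m pendant '[[0,0,0,0,0,0,0.005],[0,0,0,0,0,0,0.005],[0,0,0.005,0,0,0,0.005],[0,0,0.01,0,0,0,0.005],[0,0,0.015,0,0,0,0.005]]'; python3 look.py 4; python3 -c "
from h import *
print(go(*target(.02)))"
```

```text
clock: 7.85
tcp_pos: [0.5725, -0.1757, 0.2138]
orientation: [-0.134, 0.967, -0.037, 0.213]
ft_force: [0.5, -0.0, -3.3]
gripper_width: 0.014
grip_force: 107.8
clock: 8.48
tcp_pos: [0.579, -0.1764, 0.2018]
orientation: [-0.133, 0.967, -0.038, 0.214]
ft_force: [-0.7, 1.0, -2.8]
gripper_width: 0.0141
grip_force: 107.9
dipper in seat (cmd est) [0.0001 0.0004 0.0451] ft [-0.7  1.  -2.8] q [-0.37  0.02 -0.57  0.56  0.14 -0.62]
scene handle 109 [0.1167 0.0022 0.0719] [ 0.996  0.072 -0.048] xmax 0.1416
scene rimplane [ 0.     -0.0008  0.0714] circ (array([0.00215193, 0.00115496]), np.float64(0.056526242481631205)) 14
scene red at -25.2 [ 0.093 -0.044  0.09 ]
top handle 73 [0.1229 0.     0.071 ] [-0.999 -0.034  0.015] xmax 0.1402
top rimplane [-0.021   0.0559  0.0696] circ (array([ 0.00013279, -0.00147306]), np.float64(0.05537380901296051)) 8
top red at -31.0 [ 0.099 -0.059  0.09 ]
[-0.0004 -0.0004  0.0248 -0.0005  0.0003 -0.005 ]
```

View pics/v4.png

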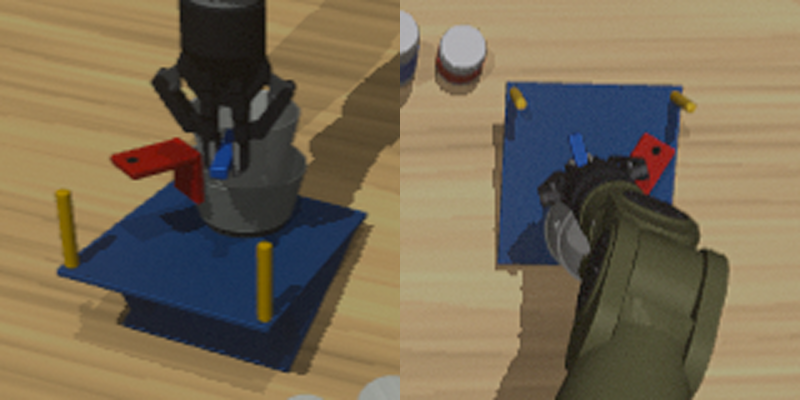

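The cup is entering the large dipper's mouth concentrically. The blue handle at (222,165) is clear of the red plate at (150,160), and the gripper linkages stay above the red plate. I keep lowering slowly and watch the force.

```bash
python3 -m pendant '[[0,0,0.006,0,0,0,0.005],[0,0,0.012,0,0,0,0.005],[0,0,0.017,0,0,0,0.005],[0,0,0.021,0,0,0,0.005],[0,0,0.025,0,0,0,0.005]]';  python3 -m pendant '[[0,0,0.003,0,0,0,0.005],[0,0,0.006,0,0,0,0.005],[0,0,0.009,0,0,0,0.005],[0,0,0.010,0,0,0,0.005],[0,0,0.010,0,0,0,0.005]]';python3 -c "
from h import *
print(go(*target(0)))"
```

```text
clock: 9.2
tcp_pos: [0.5896, -0.1767, 0.1789]
orientation: [-0.133, 0.967, -0.038, 0.214]
ft_force: [-0.1, 0.5, -2.4]
gripper_width: 0.0142
grip_force: 107.9
clock: 9.82
tcp_pos: [0.5937, -0.1769, 0.1701]
orientation: [-0.133, 0.967, -0.038, 0.214]
ft_force: [0.3, -0.1, -3.2]
gripper_width: 0.0142
grip_force: 107.9
[ 0.0001  0.      0.0103 -0.0011  0.001  -0.0049]
```

```bash
python3 -m pendant '[[0,0,0.001,0,0,0,0.005],[0,0,0.002,0,0,0,0.005],[0,0,0.003,0,0,0,0.005],[0,0,0.004,0,0,0,0.005],[0,0,0.005,0,0,0,0.005]]';  python3 -m pendant '[[0,0,0.001,0,0,0,0.005],[0,0,0.002,0,0,0,0.005],[0,0,0.003,0,0,0,0.005],[0,0,0.003,0,0,0,0.005],[0,0,0.003,0,0,0,0.005]]'
```

```text
clock: 10.45
tcp_pos: [0.5959, -0.1769, 0.1655]
orientation: [-0.133, 0.967, -0.038, 0.214]
ft_force: [1.0, -0.7, -3.0]
gripper_width: 0.014
grip_force: 107.9
clock: 11.08
tcp_pos: [0.5971, -0.177, 0.1629]
orientation: [-0.133, 0.967, -0.038, 0.214]
ft_force: [1.0, -0.3, -2.7]
gripper_width: 0.0143
grip_force: 107.9
```

```bash
python3 -m pendant '[[0,0,0.0005,0,0,0,0.005],[0,0,0.001,0,0,0,0.005],[0,0,0.0015,0,0,0,0.005],[0,0,0.002,0,0,0,0.005],[0,0,0.002,0,0,0,0.005]]';  python3 -m pendant '[[0,0,0.0005,0,0,0,0.005],[0,0,0.001,0,0,0,0.005],[0,0,0.0015,0,0,0,0.005],[0,0,0.0015,0,0,0,0.005],[0,0,0.0015,0,0,0,0.005]]'; python3 look.py 5
```

```text
clock: 11.7
tcp_pos: [0.5982, -0.177, 0.1613]
orientation: [-0.133, 0.967, -0.038, 0.214]
ft_force: [-0.5, -0.1, -0.9]
gripper_width: 0.0139
grip_force: 108.1
clock: 12.32
tcp_pos: [0.5992, -0.177, 0.1607]
orientation: [-0.134, 0.967, -0.038, 0.215]
ft_force: [-2.1, 1.6, 5.7]
gripper_width: 0.0143
grip_force: 109.1
dipper in seat (cmd est) [ 0.0011  0.0005 -0.0008] ft [-2.1  1.6  5.7] q [-0.36  0.09 -0.6   0.46  0.14 -0.6 ]
scene handle 109 [0.1151 0.0022 0.0719] [ 0.995  0.073 -0.063] xmax 0.1414
scene rimplane [0.0276 0.0302 0.0699] circ (array([1.32765159e-05, 4.21242222e-03]), np.float64(0.055056799313998143)) 15
scene red at -25.9 [ 0.102 -0.05   0.09 ]
top handle 65 [ 0.1236 -0.0003  0.0714] [-0.998 -0.053  0.033] xmax 0.1414
top rimplane [-0.0452 -0.0495  0.0779] circ (array([0.00152227, 0.00163864]), np.float64(0.052074529161701605)) 8
top red at -30.7 [ 0.097 -0.058  0.09 ]
```

```bash
python3 -m pendant '[[0,0,0.0005,0,0,0,0.005],[0,0,0.001,0,0,0,0.005],[0,0,0.0013,0,0,0,0.005],[0,0,0.0013,0,0,0,0.005],[0,0,0.0013,0,0,0,0.005]]'
```

```text
clock: 13.05
tcp_pos: [0.6002, -0.1769, 0.1604]
orientation: [-0.134, 0.967, -0.038, 0.215]
ft_force: [-3.8, 3.8, 10.9]
gripper_width: 0.0143
grip_force: 109.8
```

It has firm contact at the home depth, at about 14 N. I release gently.

```bash
python3 -m pendant '[[0,0,-0.001,0,0,0,0.005],[0,0,-0.001,0,0,0,0.014],[0,0,-0.001,0,0,0,0.018],[0,0,-0.001,0,0,0,0.024],[0,0,-0.001,0,0,0,0.032]]' 20; python3 -m pendant '[[0,0,-0.001,0,0,0,0.036],[0,0,-0.001,0,0,0,0.036],[0,0,-0.001,0,0,0,0.036],[0,0,-0.001,0,0,0,0.036],[0,0,-0.001,0,0,0,0.036]]'; python3 look.py 6
```

```text
clock: 13.68
tcp_pos: [0.5986, -0.1771, 0.1592]
orientation: [-0.133, 0.967, -0.038, 0.214]
ft_force: [0.7, -0.2, -0.8]
gripper_width: 0.0326
grip_force: 0.0
clock: 14.3
tcp_pos: [0.5983, -0.177, 0.1603]
orientation: [-0.133, 0.967, -0.038, 0.214]
ft_force: [0.7, -0.2, 0.7]
gripper_width: 0.0361
grip_force: 0.0
dipper in seat (cmd est) [ 0.      0.0004 -0.0006] ft [ 0.7 -0.2  0.7] q [-0.36  0.09 -0.6   0.46  0.13 -0.6 ]
scene handle 127 [0.1072 0.0025 0.073 ] [ 0.999  0.011 -0.04 ] xmax 0.1412
scene rimplane [0.0552 0.0043 0.069 ] circ (array([0.00187655, 0.00317404]), np.float64(0.05524438939156251)) 16
scene red at -26.2 [ 0.104 -0.051  0.09 ]
top handle 70 [ 0.1223 -0.0005  0.0715] [-0.986  0.137 -0.091] xmax 0.1411
top rimplane [0.0759 0.193  0.0635] circ (array([0.00068042, 0.00043998]), np.float64(0.053600241201948215)) 9
top red at -31.0 [ 0.098 -0.059  0.09 ]
```

View pics/v6.png

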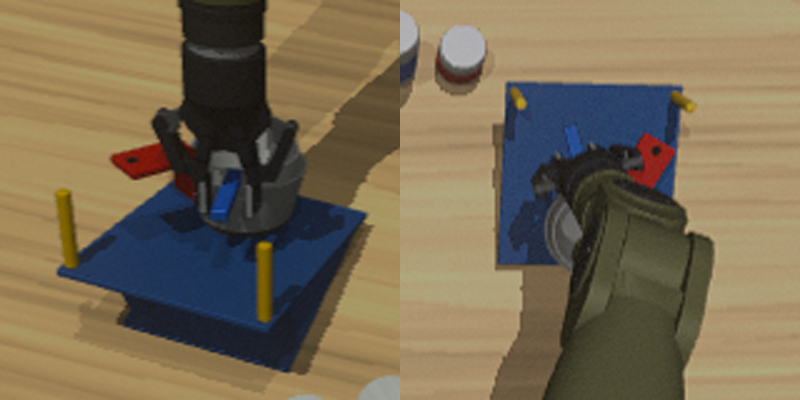

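The handle is free between the open fingers at (225,195) and clear of the red plate at (150,160). I retract along the tool axis, slowly at first.

```bash
python3 -m pendant '[[0,0,-0.01,0,0,0,0.036],[0,0,-0.025,0,0,0,0.036],[0,0,-0.05,0,0,0,0.036],[0,0,-0.08,0,0,0,0.036],[0,0,-0.12,0,0,0,0.036]]'; python3 -m pendant '[[0,0.04,-0.03,0,0,0,0.036],[0,0.09,-0.05,0,0,0,0.036],[0,0.14,-0.05,0,0,0,0.036],[0,0.19,-0.05,0,0,0,0.036],[0,0.24,-0.05,0,0,0,0.036]]'; python3 -m pendant '[[0,0.05,0,0,0,0,0.036],[0,0.1,0,0,0,0,0.036],[0,0.1,0,0,0,0,0.036],[0,0.1,0,0,0,0,0.036],[0,0.1,0,0,0,0,0.036]]'
python3 - <<'E'
from h import *
S=seatR();C=[]
for n in("scene","top"):
    p,d=camera(n);C.append(p);P=cloud(n,d);M=masks(p);Q=S.inv().apply(P.reshape(-1,3)-SEAT).reshape(P.shape);r=np.hypot(Q[...,0],Q[...,1])
    q=Q[(d>0)&M["blue"]&(r>.055)&(r<.16)&(abs(Q[...,2]-.072)<.02)]
    a=q.mean(0);w=np.linalg.svd(q-a)[2][0];print(n,"blue",len(q),a.round(4),w.round(3),"ang",np.degrees(np.arctan2(a[1],a[0])),"rmax",np.hypot(*q[:,:2].T).max())
    q=Q[(d>0)&~M["blue"]&~M["red"]&(r<.075)&(abs(Q[...,2]-.07)<.008)];az=np.degrees(np.arctan2(q[:,1],q[:,0]))//15
    e=np.array([q[az==k][np.argmax(q[az==k][:,2])] for k in set(az)]);A=np.c_[e[:,:2],np.ones(len(e))]
    print("rimplane",np.linalg.lstsq(A,e[:,2],rcond=None)[0].round(4),circ(q),len(e))
    q=Q[(d>0)&M["red"]&box(Q,(0,.2),(-.2,.2),(.084,.098))];a=q.mean(0);print("red",np.degrees(np.arctan2(a[1],a[0])).round(1))
a,b=C;cv2.imwrite('pics/v7.png',cv2.hconcat([cv2.resize(a[110:310,80:280],(400,400),interpolation=2),cv2.resize(b[140:300,280:440],(400,400),interpolation=2)]))
E
```

```text
clock: 15.02
tcp_pos: [0.5464, -0.1749, 0.2704]
orientation: [-0.133, 0.967, -0.037, 0.214]
ft_force: [0.2, 0.6, 0.5]
gripper_width: 0.0362
grip_force: 0.0
clock: 15.65
tcp_pos: [0.4675, 0.0575, 0.2847]
orientation: [-0.133, 0.967, -0.037, 0.215]
ft_force: [0.6, 1.4, -0.5]
gripper_width: 0.036
grip_force: 0.0
clock: 16.27
tcp_pos: [0.4445, 0.1513, 0.2708]
orientation: [-0.132, 0.967, -0.038, 0.214]
ft_force: [-0.6, 0.3, 0.8]
gripper_width: 0.0363
grip_force: 0.0
scene blue 128 [0.1002 0.0353 0.0728] [ 0.946  0.323 -0.032] ang 19.397758860512667 rmax 0.14247159664650907
rimplane [0.003  0.0091 0.0723] (array([0.00121187, 0.00188047]), np.float64(0.056185704145615016)) 23
red -25.2
top blue 145 [0.0947 0.0291 0.0714] [-0.934 -0.358 -0.01 ] ang 17.07789507888374 rmax 0.14009642383438406
rimplane [0.0133 0.021  0.0742] (array([ 0.00038645, -0.0010636 ]), np.float64(0.055163943549863315)) 24
red -29.2
```

View pics/v7.png

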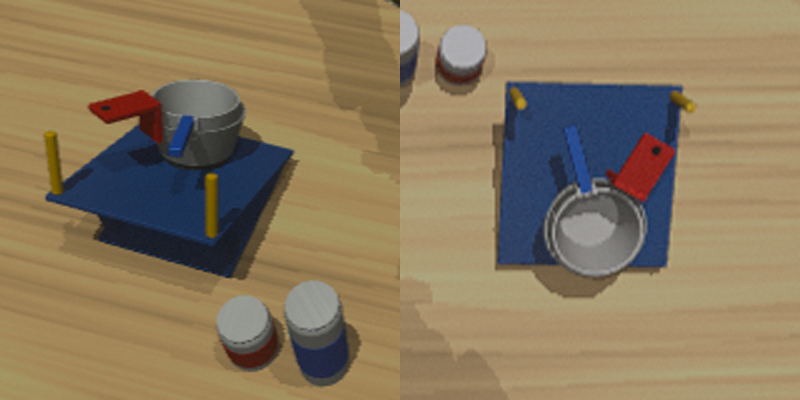

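The small dipper is fully nested: its rim is 72–74 mm above the seat and level, and the blue handle is at about +18°. That puts it between the posts, at (577,155), and well clear of the red handle at (645,165). The spray can and the tin stand upright.

```bash
python3 -c "
from station import *
print(sign_off())"
```

```text
the job is handed in; nothing more can be done
None
```

The small dipper is fully nested in the large one, with its blue handle up the slope between the posts and beside the red handle; the gripper was moved clear and the job was handed in at about 16 s.

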